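Set the suction to the third click and start the sanding box

TASK

Get the bench-top sanding box ready for sanding: with a fingertip, push its suction lever along the slot to the third click up from off (off is the end with the shortest mark and does not count, so the lever ends at the fourth mark), without running past it, and then press the round start button fully down and let it come up again. Only push: do not pinch the lever, do not press the button before the lever is set, and leave the wooden cutout, the sanding block and the wooden stick where they lie.

Things in the scene. Friction and masses are not known exactly. Their poses are not given: they have to be found in the camera images.
- sanding_box: grey bench-top sanding box, 250 (x) x 360 (y) x 75 mm high, fixed. Origin: centre of its underside; x points from the control side (near the robot) to the hose side, y along the slot towards more suction, z up. The top is flat: a perforated grille on the far part, the controls on the near 85 mm in a line along y at x = -85 mm: lever slot (right), start button (left).
- suction_lever (a joint): lever position along the slot, m: 0 = off end stop, grows along box +y. Click stops every 18 mm: off 0, first 0.018, second 0.036, third 0.054, fourth 0.072, fifth 0.090 (end). Leaving a stop takes 4 to 5 N, fading to nothing half-way; past that the lever runs by itself into the next stop and stays. Starts at off or first click. Six dark marks, one per stop, grow longer towards full suction.
- lever_top (a point): centre of the top of the black lever, 37 mm above the box's top surface. The lever cap is 32 mm (box x) by 22 mm (box y) and reaches from 6 mm above the box's top to 37 mm; it stands at box y = -50 mm when off.
- lever_low_pad: the lever's ribbed side pad facing the off end (-y), the one to push on to go up. 32 x 5 x 26 mm, origin at its centre, 19 mm above the box's top; its outer face lies 11 mm from the lever's middle.
- lever_high_pad: the same pad on the lever's other side, facing the high-suction end (+y). Fingers pressing on both pads at once count as pinching.
- start_top (a point): centre of the top of the round grey start button (36 mm across, in a 52 mm black ring 12 mm high), 22 mm above the box's top, at box x = -85, y = 125 mm. Pressed straight down.
- start (a joint): travel of the start button in m: 0 up, 0.006 fully down; springs back, fully down takes about 5 N.
- bird_cutout: flat bird-shaped plywood cutout, 71 x 110 x 9 mm, lying loose on the grille; leave alone. Origin: centre of its underside.
- sanding_block: cork sanding block, 60 x 97 x 26 mm, lying loose on the grille; leave alone. Origin: centre of its underside.
- stick_end: short wooden stick, 22 x 110 x 20 mm, lying loose on the bench to the right of the box; leave alone. Origin: centre of its underside.

How it is judged:
On the way, in this order (a step that is already met when the one before it is completed fails the run):
1. the suction lever rests in the third click, the button still up (value of joint suction_lever between 0.049 and 0.059 m and velocity of joint suction_lever between -0.01 and 0.01 m/s and value of joint start below 0.002 m), for 0.2 s.
2. the start button is pressed down (value of joint suction_lever between 0.049 and 0.059 m and value of joint start above 0.0045 m), for 0.05 s.
At the end, for the whole second after the job is handed in: The lever rests in the third click (within 5 mm of 0.054), the start button has been pressed after that and is up again (within 2 mm), and the cutout, sanding block and stick are within 20 mm of where they lay (all of step 1 and distance of each of bird_cutout, sanding_block, stick_end from where it was at the start of the episode below 0.02 m); the robot touches nothing.
It fails at once if the lever ran past the third click (over the next hump) (value of joint suction_lever above 0.065 m).
It fails at once if the button was pressed while the lever was not in the third click (value of joint start above 0.003 m and not (value of joint suction_lever between 0.049 and 0.059 m)).
It fails at once if the lever was pinched between the fingers (contact force between each of lever_low_pad, lever_high_pad and the fingers above 1 N).
It fails at once if the cutout, the sanding block or the stick was shifted or lifted by more than 20 mm (distance of any of bird_cutout, sanding_block, stick_end from where it was at the start of the episode above 0.02 m).
It also fails if it takes over 72 s, if anything falls off the work surface, if the arm or the gripper's body presses on something with over 40 N, if the wrist force passes 120 N, or if a joint passes its speed limit or range.

ROBOT

A 7-joint arm with a two-finger parallel gripper is mounted at the origin on the work surface; the furniture and walls round the work are solid. World frame = base frame: x ahead of the robot, y to its left, z up, the work surface at z = 0. Lengths are in m, angles in rad, forces in N, time in s.
With the tool pointing down it reaches from about 0.425 to 0.925 m from the base axis. Payload 6.8 kg.
Tool frame: the origin (TCP) lies at the very end of the fingers, on their centre line; the grasp point (between the pads) lies 19 mm behind it; x points along the fingers, y is the direction in which the jaws open and shut, and the axes are right-handed (so a half turn about x gives the same grasp; the last joint's range is limited). The gripper opens to 85 mm and grips with 20 to 120 N. Pads are 22 mm wide; open, the fingers measure 114 mm over their backs; the gripper's body (76 mm by 85 mm) begins 54 mm behind the grasp point. The pads swing forward as they close: fully open they stand 13 mm farther back than shut.
Start: joints at [-1.223, 0.477, 0.022, 1.555, -0.011, 1.109, -0.083], TCP at [0.297, 0.606, 0.231] pointing down, gripper open.
Joint ranges: [-2.96, 2.96], [-0.34, 2.1], [-1.41, 1.46], [0.24, 2.44], [-1.37, 4.51], [0.17, 1.92], [-2.96, 2.96]. Speed limits (rad/s): [2.39, 2.39, 3.14, 3.14, 3.14, 3.14, 3.14].

INTERFACE

Orientations are given as a rotation vector (axis times angle).
In Python, from bench import get_obs, grab_frame, camera_info, hand_in gives the robot as it stands.
- The arm moves only by the tool apply_moves, never from a script. Its argument "series" is text: rows parted by semicolons, each of 7 numbers parted by spaces: the turn, a rotation vector about the tool's x, y, z in rad, then the shift along the tool's x, y, z in m, then the opening, from 0 (shut) to 1 (fully open). In form: wx wy wz tx ty tz hand; .... A call has 1 to 12 rows; each row is the pose to reach, as a shift and turn from the pose commanded when the call began, along the tool's axes at that moment; what a row does not reach only later rows make up. A row lasts 1/8 s, in which the tool goes at most 62.5 mm and 10.7 degrees, less where a joint would pass 70% of its speed; a pose out of reach is approached as far as the arm can. A call with a gripper value outside its range is refused whole. The fingers move at their own pace and stop on an object; "force" is the grip in N (left out, the last holds). Time passes only in rows, so rows that repeat a pose let the fingers close. It gives the time, the measured TCP pose, the force and the opening at its end, in the units of the state.
- get_obs(): the state, without advancing time (a new reading comes with each control period).
- grab_frame(name): name is "side" or "top"; returns the picture (384x512x3 uint8, blue, green, red); there is no depth.
- camera_info(name): a dict with "fov_y" (degrees; the focal length in pixels is half the picture's height over the tangent of half this angle, whatever the lens; pixels are square), "cx", "cy" (the principal point, pixels), "rvec" (rotation vector, rad) and "tvec" (3), from world to camera coordinates, as OpenCV has them. Camera axes: x right, y down, z forward; pixel columns grow to the right and rows downward; lengths in m; the calibration is good to about 2 mm. A picture is of the moment at which its call begins. camera_info takes no time and is no camera call.
- hand_in(): hands the job in, once; it reports no verdict.
The state is a dict: "clock": time; "joints": joint angles; "qvel": joint speeds; "tau": joint torques, N m; "tcp_pos": TCP position; "orientation": TCP orientation; "contact_force": force on the tool from outside, world axes, zero at the start; "moment": the same for the moment, N m; "grip_width": finger opening in m.
Only numpy, scipy, OpenCV 4.12 (cv2) and the standard library are available. Lean on these libraries where they do the work, as an engineer would, in place of code of your own. Each camera call takes 0.05 s, during which the arm holds its last target.

## Working session

There is one attempt and no reset: what is moved stays moved. The work goes in short steps, Python scripts to look and compute and a tool call to move; the robot and the scene stay as the last step left them, time stands still between calls to the robot, and variables do not carry over. Pictures are saved under pics/ and viewed, and the job is handed in when it is done.

Besides the shell and the picture viewer there is one more tool, called after "Request:" as name(argument=value, ...) on one line, values as JSON. apply_moves: Moves the arm, as the interface text tells. Its arguments: {"type":"object","properties":{"series":{"type":"string"},"force":{"type":"number"}},"required":["series"]}

```bash
mkdir -p pics; python3 - <<'E'
from bench import *
import cv2
print(get_obs())
for n in("side","top"):
    print(camera_info(n)); cv2.imwrite(f"pics/{n}0.png",grab_frame(n))
E
```

```text
{'clock': 0.0, 'joints': array([-1.22308244,  0.47779389,  0.02232305,  1.55646113, -0.0115136 ,
        1.10929757, -0.0830913 ]), 'qvel': array([ 0.00088829,  0.00144609,  0.00089601,  0.00292266, -0.00166211,
       -0.00120847,  0.001263  ]), 'tau': array([ 8.69385949e-04, -5.96459770e+01,  1.60821039e+00, -2.81194675e+01,
        1.24683927e-02,  9.39139776e-03, -9.91118782e-06]), 'tcp_pos': array([0.29686825, 0.60554732, 0.23032547]), 'orientation': array([ 0.35598788,  1.54138786, -0.35884752]), 'contact_force': array([ 0.0936665 , -0.29153319,  0.43783449]), 'moment': array([ 0.02377035, -0.01781628,  0.03287252]), 'grip_width': 0.08538537526937544}
{'fov_y': 46.42399346576108, 'cx': 250.3990137034971, 'cy': 187.48598696630464, 'rvec': array([ 0.13299993, -2.67753924,  1.53924061]), 'tvec': array([0.6161185 , 0.13925815, 1.07651626])}
{'fov_y': 43.94087298701601, 'cx': 245.75971120421465, 'cy': 184.34481456450473, 'rvec': array([ 2.21706743, -1.986843  ,  0.22071813]), 'tvec': array([-0.06752887,  0.61872892,  0.88828634])}
```

View pics/side0.png

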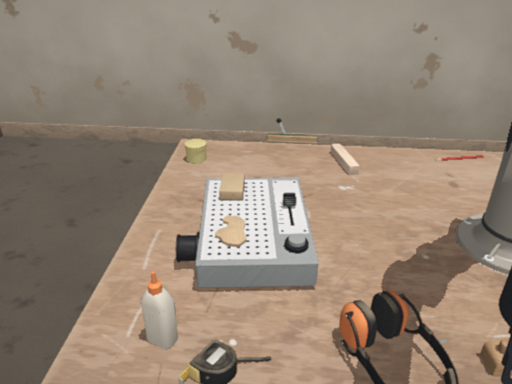

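View pics/top0.png

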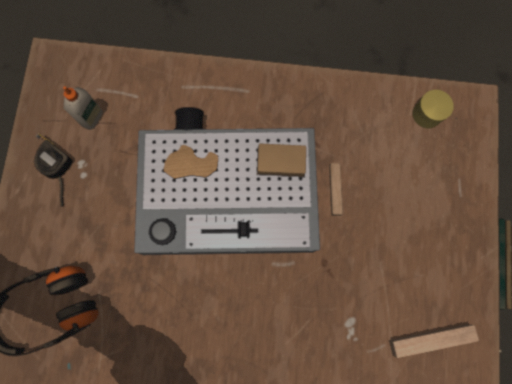

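Both views show the box: in the top view the lever is near (244,230), the button near (162,231). I'll enlarge them to read the corners.

```bash
python3 - <<'E'
import cv2
t=cv2.imread("pics/top0.png");s=cv2.imread("pics/side0.png")
cv2.imwrite("pics/tc.png",cv2.resize(t[120:260,130:325],None,fx=4,fy=4,interpolation=cv2.INTER_CUBIC))
cv2.imwrite("pics/tc2.png",cv2.resize(t[205:255,180:320],None,fx=5.7,fy=5.7,interpolation=cv2.INTER_CUBIC))
cv2.imwrite("pics/sc.png",cv2.resize(s[170:295,180:330],None,fx=4.5,fy=4.5,interpolation=cv2.INTER_CUBIC))
E
```

```text
(no output)
```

View pics/tc.png

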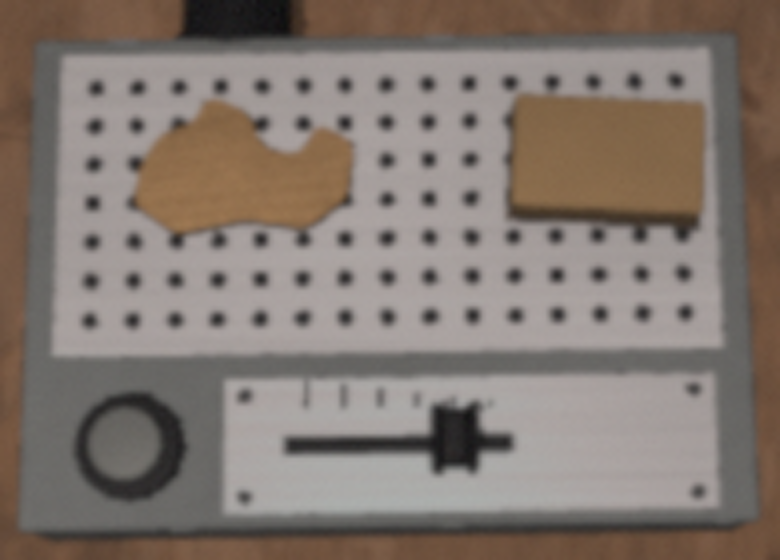

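View pics/tc2.png

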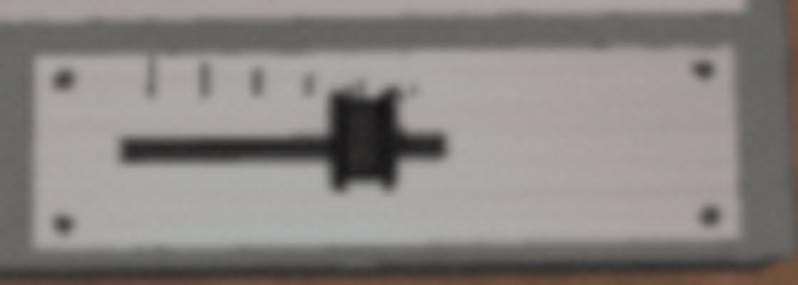

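View pics/sc.png

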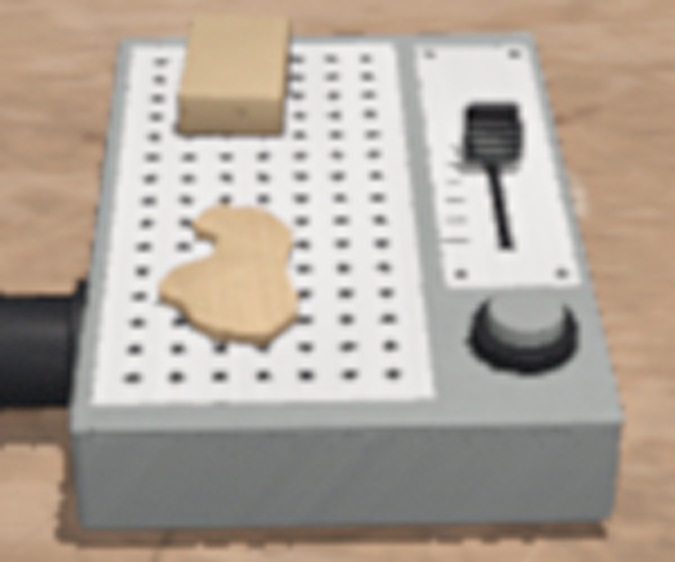

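The top crop shows box-top corners at about (37,40), (738,36), (757,522), (20,528), with the lever cap at x 432–478. The side crop has the corners at (124,38), (533,36), (620,420), (73,430).

```bash
cat > h.py <<'E'
import numpy as np,cv2
from bench import *
from scipy.optimize import least_squares
from scipy.spatial.transform import Rotation as R
def cam(n):
    c=camera_info(n);f=192/np.tan(np.radians(c['fov_y']/2))
    return np.array([[f,0,c['cx']],[0,f,c['cy']],[0,0,1]]),c['rvec'],c['tvec']
def proj(n,P):
    K,r,t=cam(n);return cv2.projectPoints(np.atleast_2d(np.float64(P)),r,t,K,None)[0][:,0]
def ray(n,px,z):
    K,r,t=cam(n);Rm=cv2.Rodrigues(r)[0];d=Rm.T@np.linalg.inv(K)@[px[0],px[1],1];C=-Rm.T@t
    return C+d*(z-C[2])/d[2]
def uncrop(p,f,o): return (np.array(p,float)+.5)/f-.5+np.array(o)
def b2w(b,p):
    p=np.atleast_2d(p);c,s=np.cos(b[2]),np.sin(b[2])
    return np.c_[b[0]+c*p[:,0]-s*p[:,1],b[1]+s*p[:,0]+c*p[:,1],p[:,2]]
def w2b(b,p):
    c,s=np.cos(b[2]),np.sin(b[2]);x,y=p[0]-b[0],p[1]-b[1];return np.array([c*x+s*y,-s*x+c*y,p[2]])
E
python3 - <<'E'
from h import *
T=uncrop([(37,40),(738,36),(757,522),(20,528)],4,(130,120))
S=uncrop([(73,430),(124,38),(533,36),(620,420)],4.5,(180,170))
C=np.array([(.125,.18,.075),(.125,-.18,.075),(-.125,-.18,.075),(-.125,.18,.075)])
for nm,fs in (("t",[("top",T)]),("s",[("side",S)]),("both",[("top",T),("side",S)])):
    g=lambda b:np.concatenate([(proj(n,b2w(b,C))-p).ravel() for n,p in fs])
    r=least_squares(g,[.6,.1,0]);print(nm,r.x,np.round(r.fun,1))
b=r.x;np.save("box.npy",b)
# lever top left/right edges, and button top
for px in [(432,438),(478,438),(455,438)]:
    print("lever",w2b(b,ray("top",uncrop(px,4,(130,120)),.112)))
print("btn t",w2b(b,ray("top",uncrop((125,443),4,(130,120)),.097)))
print("btn s",w2b(b,ray("side",uncrop((525,315),4.5,(180,170)),.097)))
print("lever s",w2b(b,ray("side",uncrop((492,104),4.5,(180,170)),.112)))
for y in (-.05,-.032):
    print("pred", y,(proj("top",b2w(b,(-.085,y,.112)))-[130,120])*4,(proj("side",b2w(b,(-.085,y,.112)))-[180,170])*4.5)
for y in (-.05+.018*np.arange(6)): print((proj("top",b2w(b,(-.065,y,.075)))-[130,120])*4)
o=get_obs();print(o['clock'],b2w(b,[(-.085,-.05,.112),(-.085,.004,.112),(-.085,.125,.097)]),R.from_rotvec(o['orientation']).as_matrix())
E
```

```text
t [0.6087654  0.03696273 0.11784292] [-0.4 -0.8  0.6 -0.9  1.1  0.6 -1.3  0.7]
s [0.60581085 0.03815179 0.11892118] [-1.1 -0.4 -0.7 -0.1  0.6 -0.5  1.2  0.2]
both [0.60750281 0.03715581 0.11884972] [-0.7 -0.1  0.4 -0.5  1.   1.2 -1.4  1.5 -1.9 -0.8 -1.3 -0.3 -0.  -0.7
  0.4 -0.2]
lever [-0.08504579 -0.02178985  0.112     ]
lever [-0.08524714 -0.04331541  0.112     ]
lever [-0.08514646 -0.03255191  0.112     ]
btn t [-0.08423416  0.12423554  0.097     ]
btn s [-0.08559863  0.13100529  0.097     ]
lever s [-0.08515373 -0.03501787  0.112     ]
pred -0.05 [[490.77374753 435.84040302]] [[487.36287024  87.97945525]]
pred -0.032 [[452.31789963 436.1989919 ]] [[490.49270133 105.16996709]]
[[488.74366649 404.30746537]]
[[451.95631783 404.64590656]]
[[415.15826565 404.98444623]]
[[378.34950528 405.32308441]]
[[341.53003206 405.66182115]]
[[304.6998413  406.00065649]]
0.1 [[ 0.52903094 -0.02256993  0.112     ]
 [ 0.52262815  0.03104913  0.112     ]
 [ 0.50828116  0.15119556  0.097     ]] [[-5.82190496e-04  4.40201665e-01  8.97898744e-01]
 [-1.52326281e-03  8.97897464e-01 -4.40202026e-01]
 [-9.99998670e-01 -1.62401720e-03  1.47795456e-04]]
```

The lever measures 17.5 mm from off (top) and 15 mm (side), so it starts at the first click and must go two clicks up. The finger moves to the −y side of the lever next, tool y aligned with box y and the gripper shut.

```bash
cat >> h.py <<'E'
def delta(bp):
    b=np.load("box.npy");o=get_obs();A=R.from_rotvec(o['orientation']).as_matrix()
    w=b2w(b,bp)[0]; c,s=np.cos(b[2]),np.sin(b[2])
    G=np.array([[0,-s,c],[0,c,s],[-1,0,0.]])
    print("rot",R.from_matrix(A.T@G).as_rotvec().round(4),"shift",(A.T@(w-o['tcp_pos'])).round(4),"world",w,"tcp box",w2b(b,o['tcp_pos']).round(4),"F",o['contact_force'].round(2),o['clock'])
E
python3 -c "
from h import *
delta((-.085,-.09,.2))"
```

```text
rot [-5.747e-01 -3.000e-04  1.600e-03] shift [ 0.0313 -0.4954  0.5067] world [ 0.53377374 -0.06228776  0.2       ] tcp box [-0.241   0.6013  0.2304] F [ 0.26 -0.34 -0.4 ] 0.1
```

Request:
apply_moves(series="-0.03 0 0 0.00 -0.015 0.015 0; -0.08 0 0 0 -0.045 0.046 0; -0.13 0 0 0 -0.08 0.082 0; -0.18 0 0 0 -0.115 0.118 0; -0.24 0 0 0 -0.15 0.153 0; -0.30 0 0 0 -0.185 0.189 0; -0.36 0 0 0 -0.22 0.225 0; -0.42 0 0 0 -0.255 0.261 0; -0.48 0 0 0 -0.29 0.297 0; -0.53 0 0 0 -0.32 0.327 0; -0.56 0 0 0 -0.34 0.348 0; -0.575 0 0 0 -0.35 0.358 0")

```text
clock: 1.6
tcp_pos: [0.4647, 0.1321, 0.2311]
orientation: [-0.092, 1.569, 0.092]
contact_force: [-0.0, 0.5, -1.5]
grip_width: 0.0001
```

```bash
python3 -c "
from h import *
delta((-.085,-.09,.17))"
```

```text
rot [-0.0018 -0.0005  0.0005] shift [ 0.0612 -0.2011  0.0459] world [ 0.53377374 -0.06228776  0.17      ] tcp box [-0.1305  0.1112  0.2311] F [-0.    0.48 -1.5 ] 1.6
```

Request:
apply_moves(series="0 0 0 0 -0.015 0.004 0; 0 0 0 0 -0.045 0.011 0; 0 0 0 0 -0.08 0.019 0; 0 0 0 0 -0.115 0.027 0; 0 0 0 0.01 -0.15 0.035 0; 0 0 0 0.025 -0.18 0.042 0; 0 0 0 0.045 -0.195 0.045 0; 0 0 0 0.06 -0.201 0.046 0; 0 0 0 0.061 -0.201 0.046 0; 0 0 0 0.061 -0.201 0.046 0")

```text
clock: 2.85
tcp_pos: [0.5342, -0.0589, 0.1706]
orientation: [-0.094, 1.568, 0.095]
contact_force: [-0.1, -0.2, 0.8]
grip_width: 0.0002
```

```bash
python3 -c "
from h import *
delta((-.085,-.09,.087))
for n,(r,c) in dict(top=(170,170),side=(150,200)).items():
    cv2.imwrite(f'pics/{n}1.png',cv2.resize(grab_frame(n)[r:r+110,c:c+150],None,fx=5,fy=5,interpolation=2))"
```

```text
rot [ 0.0015  0.0003 -0.0004] shift [ 0.0836 -0.0033 -0.0009] world [ 0.53377374 -0.06228776  0.087     ] tcp box [-0.0842 -0.0867  0.1706] F [-0.08 -0.19  0.75] 2.85
```

View pics/side1.png

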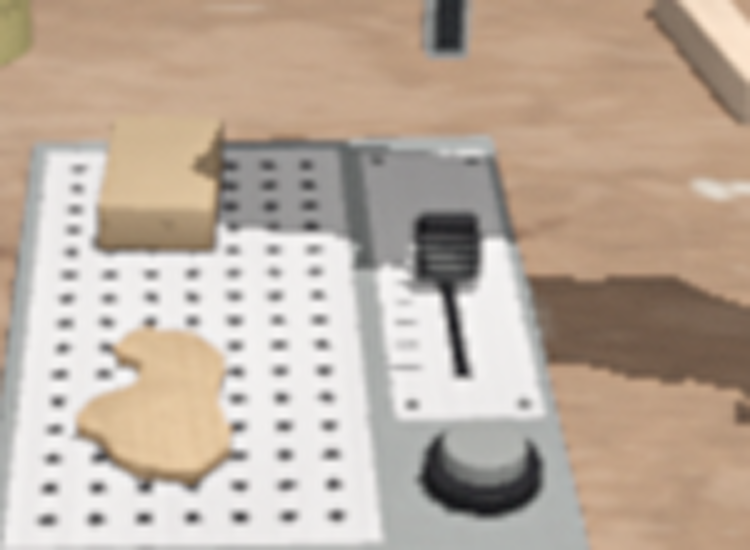

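View pics/top1.png

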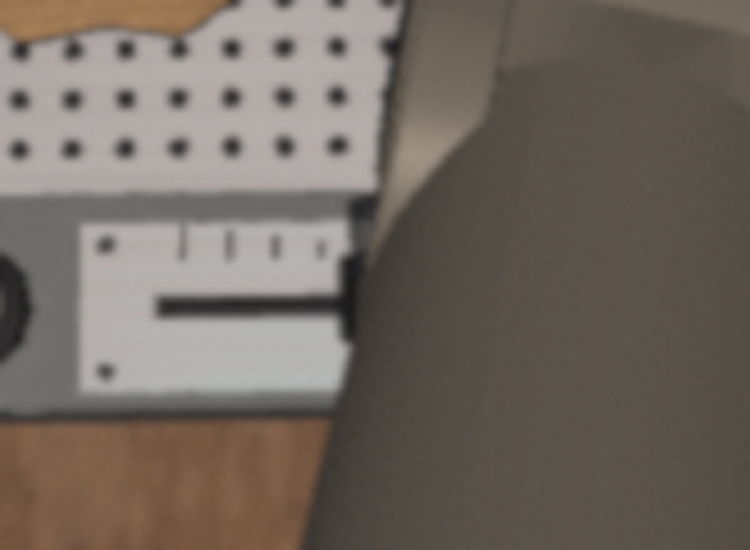

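The side view shows the shut fingertip at (447,52), in line with the lever at (447,215) and clear behind it. In the top view the arm hides the lever. Next I lower the tool.

Request:
apply_moves(series="0 0 0 0.01 0 0 0; 0 0 0 0.02 0 0 0; 0 0 0 0.03 0 0 0; 0 0 0 0.04 0 0 0; 0 0 0 0.05 0 0 0; 0 0 0 0.06 0 0 0; 0 0 0 0.07 0 0 0; 0 0 0 0.077 0 0 0; 0 0 0 0.082 0 0 0; 0 0 0 0.082 0 0 0; 0 0 0 0.082 0 0 0; 0 0 0 0.082 0 0 0")

```text
clock: 4.45
tcp_pos: [0.5343, -0.0599, 0.0886]
orientation: [-0.094, 1.568, 0.094]
contact_force: [-0.3, -0.2, 0.3]
grip_width: -0.0002
```

```bash
python3 -c "
from h import *
delta((-.085,-.06,.09))
for n,(r,c) in dict(side=(150,200)).items():
    cv2.imwrite(f'pics/{n}2.png',cv2.resize(grab_frame(n)[r:r+110,c:c+150],None,fx=5,fy=5,interpolation=2))"
```

```text
rot [0.0004 0.0007 0.    ] shift [-0.0014  0.0276 -0.0008] world [ 0.53021664 -0.03249939  0.09      ] tcp box [-0.0842 -0.0876  0.0886] F [-0.32 -0.2   0.29] 4.45
```

View pics/side2.png

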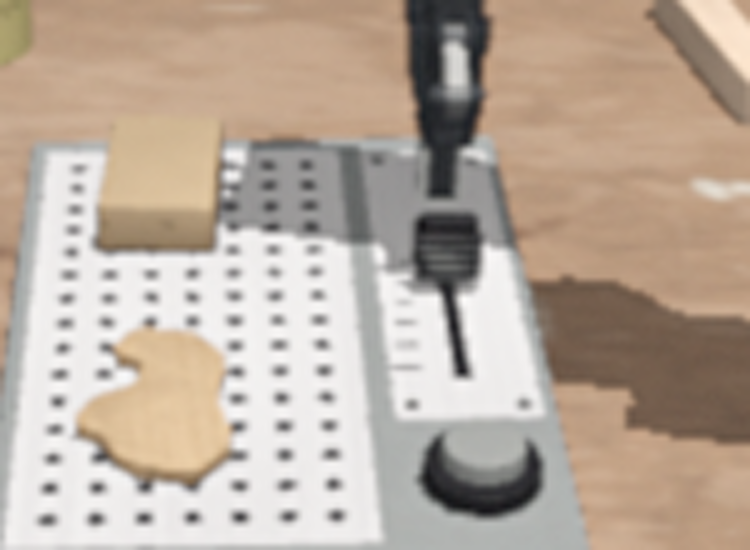

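The tip is at box z 88.6 mm, behind the low pad, with a visible gap between it and the cap. I'll approach slowly.

Request:
apply_moves(series="0 0 0 0 0.004 0 0; 0 0 0 0 0.009 0 0; 0 0 0 0 0.014 0 0; 0 0 0 0 0.019 0 0; 0 0 0 0 0.023 0 0; 0 0 0 0 0.026 0 0; 0 0 0 0 0.028 0 0; 0 0 0 0 0.030 0 0; 0 0 0 0 0.032 0 0; 0 0 0 0 0.032 0 0; 0 0 0 0 0.032 0 0")

```text
clock: 5.88
tcp_pos: [0.5303, -0.0282, 0.0883]
orientation: [-0.093, 1.569, 0.093]
contact_force: [-0.3, -0.3, -0.2]
grip_width: -0.0001
```

```bash
python3 -c "
from h import *
delta((-.085,-.06,.09))
for n,(r,c) in dict(side=(150,200)).items():
    cv2.imwrite(f'pics/{n}3.png',cv2.resize(grab_frame(n)[r:r+110,c:c+150],None,fx=5,fy=5,interpolation=2))"
```

```text
rot [ 0.0001 -0.      0.    ] shift [-0.0017 -0.0043 -0.0006] world [ 0.53021664 -0.03249939  0.09      ] tcp box [-0.0844 -0.0557  0.0883] F [-0.28 -0.25 -0.18] 5.875
```

View pics/side3.png

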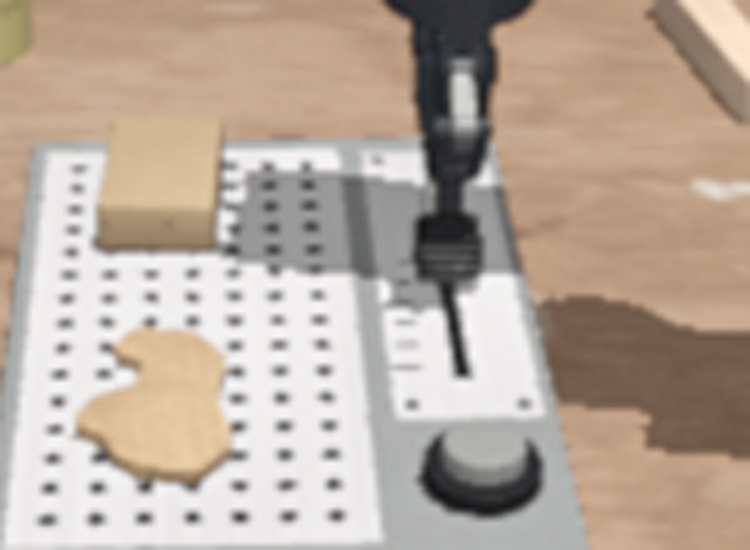

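No contact yet: the lever is unmoved and the force is near zero. I'll go on in small steps.

Request:
apply_moves(series="0 0 0 0 0.001 0 0; 0 0 0 0 0.002 0 0; 0 0 0 0 0.003 0 0; 0 0 0 0 0.004 0 0; 0 0 0 0 0.004 0 0")

```text
clock: 6.55
tcp_pos: [0.5297, -0.0235, 0.0883]
orientation: [-0.094, 1.569, 0.095]
contact_force: [0.0, -1.4, 0.6]
grip_width: 0.0005
```

Request:
apply_moves(series="0 0 0 0 0.001 0 0; 0 0 0 0 0.002 0 0; 0 0 0 0 0.003 0 0; 0 0 0 0 0.003 0 0")

```text
clock: 7.05
tcp_pos: [0.5294, -0.0205, 0.0882]
orientation: [-0.094, 1.569, 0.094]
contact_force: [-0.3, 0.1, 0.3]
grip_width: 0.0002
```

Request:
apply_moves(series="0 0 0 0 0.001 0 0; 0 0 0 0 0.002 0 0; 0 0 0 0 0.003 0 0; 0 0 0 0 0.003 0 0")

```text
clock: 7.55
tcp_pos: [0.5291, -0.0178, 0.0883]
orientation: [-0.094, 1.569, 0.094]
contact_force: [0.1, 0.1, -0.3]
grip_width: -0.0001
```

```bash
python3 -c "
from h import *
delta((-.085,-.06,.09))
for n,(r,c) in dict(side=(150,200)).items():
    cv2.imwrite(f'pics/{n}4.png',cv2.resize(grab_frame(n)[r:r+110,c:c+150],None,fx=5,fy=5,interpolation=2))"
```

```text
rot [ 0.0007  0.     -0.0003] shift [-0.0017 -0.0147 -0.0007] world [ 0.53021664 -0.03249939  0.09      ] tcp box [-0.0844 -0.0453  0.0883] F [ 0.09  0.08 -0.28] 7.55
```

View pics/side4.png

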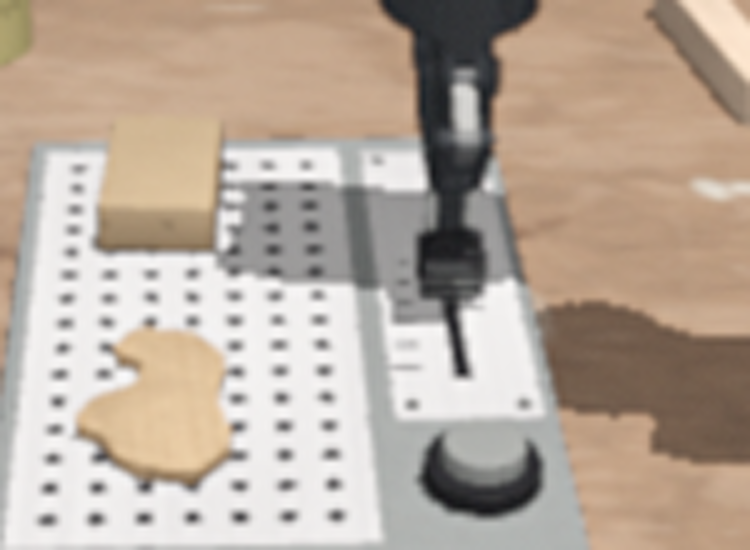

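```bash
cat >> h.py <<'E'
def lev(n=None):
    # phase shift of lever front face rows between reference and now, side view, ribbed front face
    a=cv2.imread("pics/side0.png"); g=grab_frame("side")
    t=cv2.cvtColor(a,6)[203:207+2,281:300] ; G=cv2.cvtColor(g,6)
    r=cv2.matchTemplate(G[195:245,275:305],t,cv2.TM_CCOEFF_NORMED);print(r.max(),np.unravel_index(r.argmax(),r.shape),"ref",(8,6))
    if n: cv2.imwrite(n,cv2.resize(g[180:270,260:330],None,fx=8,fy=8,interpolation=2))
E
python3 -c "
from h import *
b=np.load('box.npy')
for q in (0.018,.036,.054,.072):
  P=[(-.085,-.05+q+.011,.107),(-.085,-.05+q+.011,.081),(-.085,-.05+q-.011,.112)]
  print(q,(proj('side',b2w(b,P))-[260,180])*8)
lev('pics/l5.png')
cv2.imwrite('pics/l0.png',cv2.resize(cv2.imread('pics/side0.png')[180:270,260:330],None,fx=8,fy=8,interpolation=2))"
```

```text
0.018 [[234.74052534 140.49240497]
 [231.01405539 214.31776371]
 [228.56765793  88.18805233]]
0.036 [[240.54797542 172.66294432]
 [236.69518128 247.17426038]
 [234.19480156 119.09498512]]
0.054 [[246.53053122 205.80348692]
 [242.54545878 281.0090366 ]
 [239.98894447 150.91915682]]
0.072 [[252.69623362 239.95857547]
 [248.57255661 315.86644402]
 [245.95763278 183.70201442]]
0.9652373 (np.int64(12), np.int64(7)) ref (8, 6)
```

View pics/l5.png

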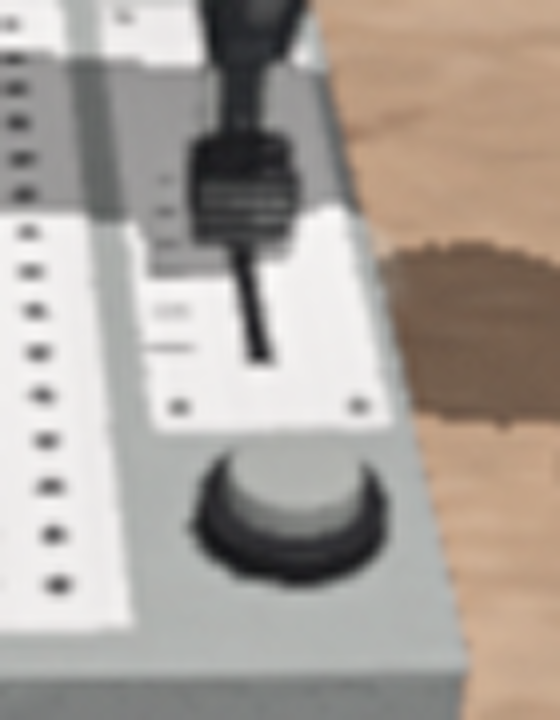

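View pics/l0.png

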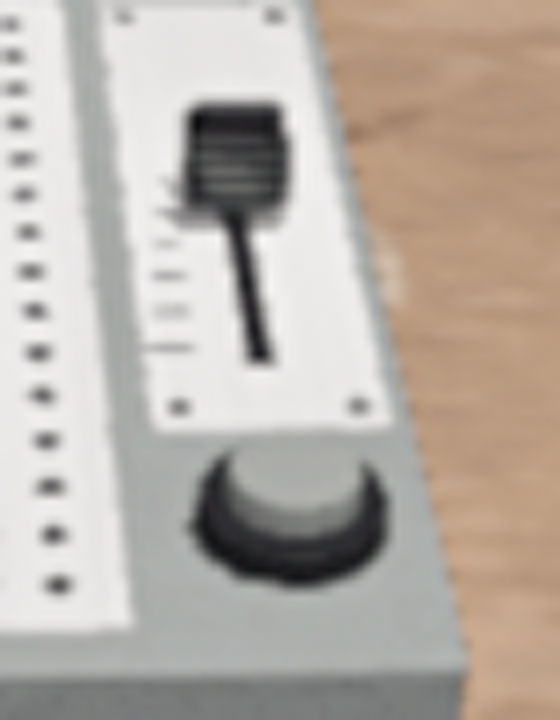

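The lever front edge moved from row 213 to 245 (predicted 214 to 247), so it sits in the second click and the finger crossed the hump at about −46 mm box y. I expect the next hump about 18 mm further, so I'll move 12 mm and then step.

Request:
apply_moves(series="0 0 0 0 0.0015 0 0; 0 0 0 0 0.003 0 0; 0 0 0 0 0.0045 0 0; 0 0 0 0 0.006 0 0; 0 0 0 0 0.0075 0 0; 0 0 0 0 0.009 0 0; 0 0 0 0 0.010 0 0; 0 0 0 0 0.011 0 0; 0 0 0 0 0.012 0 0; 0 0 0 0 0.012 0 0")

```text
clock: 8.9
tcp_pos: [0.5276, -0.0056, 0.0883]
orientation: [-0.094, 1.569, 0.094]
contact_force: [-0.4, -2.1, 0.5]
grip_width: 0.0002
```

Request:
apply_moves(series="0 0 0 0 0.001 0 0; 0 0 0 0 0.002 0 0; 0 0 0 0 0.003 0 0; 0 0 0 0 0.003 0 0")

```text
clock: 9.4
tcp_pos: [0.5272, -0.0026, 0.0883]
orientation: [-0.094, 1.569, 0.095]
contact_force: [0.1, 1.0, -0.1]
grip_width: 0.0001
```

```bash
python3 -c "
from h import *
delta((-.085,-.06,.09))
lev('pics/l6.png')"
```

```text
rot [ 0.0009 -0.0002 -0.0006] shift [-0.0018 -0.03   -0.0006] world [ 0.53021664 -0.03249939  0.09      ] tcp box [-0.0845 -0.03    0.0883] F [ 0.13  1.02 -0.07] 9.4
0.9643039 (np.int64(14), np.int64(7)) ref (8, 6)
```

View pics/l6.png

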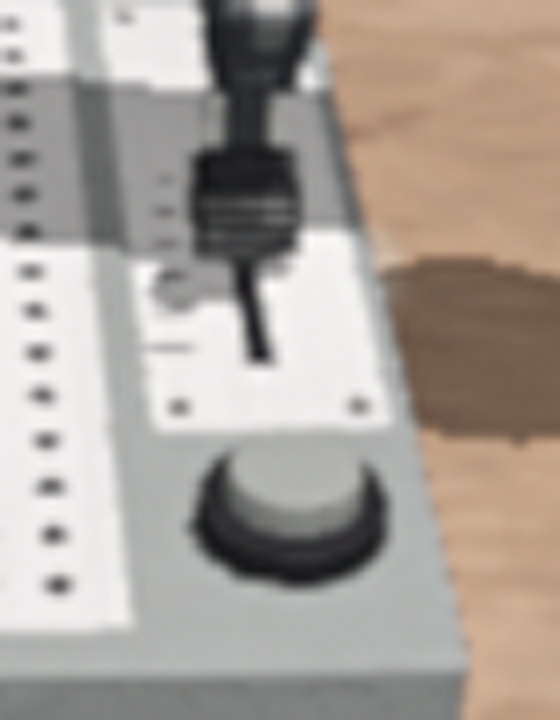

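The lever front edge is at about row 262, roughly on the hump at 45 mm. I need a little more push.

Request:
apply_moves(series="0 0 0 0 0.001 0 0; 0 0 0 0 0.002 0 0; 0 0 0 0 0.002 0 0; 0 0 0 0 0.002 0 0")

```text
clock: 9.95
tcp_pos: [0.5271, -0.0011, 0.0883]
orientation: [-0.094, 1.569, 0.094]
contact_force: [-1.2, -0.5, -0.0]
grip_width: 0.0002
```

```bash
python3 -c "
from h import *
delta((-.085,-.06,.09))
lev('pics/l7.png')"
```

```text
rot [ 0.0005  0.     -0.0002] shift [-0.0017 -0.0316 -0.0006] world [ 0.53021664 -0.03249939  0.09      ] tcp box [-0.0844 -0.0284  0.0883] F [-1.17 -0.48 -0.04] 9.95
0.9609099 (np.int64(14), np.int64(7)) ref (8, 6)
```

View pics/l7.png

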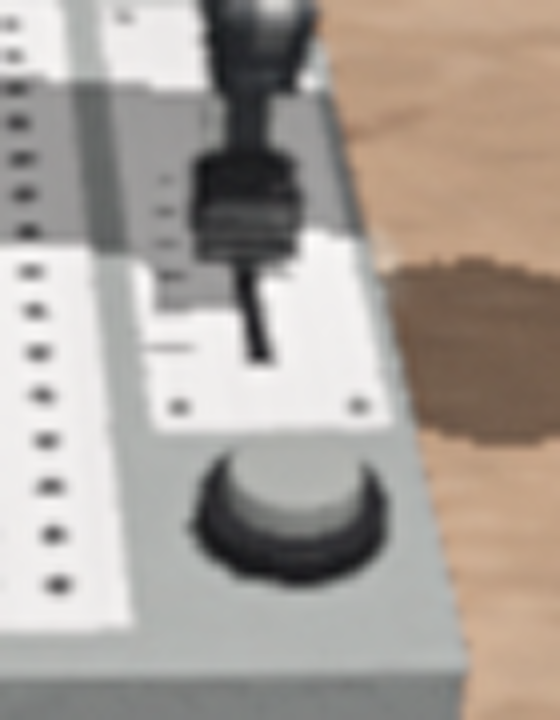

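It is still being carried, now at about row 264. I'll go on in single millimetres.

Request:
apply_moves(series="0 0 0 0 0.0005 0 0; 0 0 0 0 0.001 0 0; 0 0 0 0 0.001 0 0; 0 0 0 0 0.001 0 0")

```text
clock: 10.5
tcp_pos: [0.5269, -0.0003, 0.0883]
orientation: [-0.094, 1.569, 0.094]
contact_force: [-1.5, 0.4, 0.5]
grip_width: 0.0
```

```bash
python3 -c "
from h import *
delta((-.085,-.06,.09))
lev('pics/l8.png')"
```

```text
rot [ 0.0003 -0.     -0.    ] shift [-0.0017 -0.0324 -0.0006] world [ 0.53021664 -0.03249939  0.09      ] tcp box [-0.0845 -0.0276  0.0883] F [-1.51  0.4   0.49] 10.5
0.95115936 (np.int64(16), np.int64(7)) ref (8, 6)
```

View pics/l8.png

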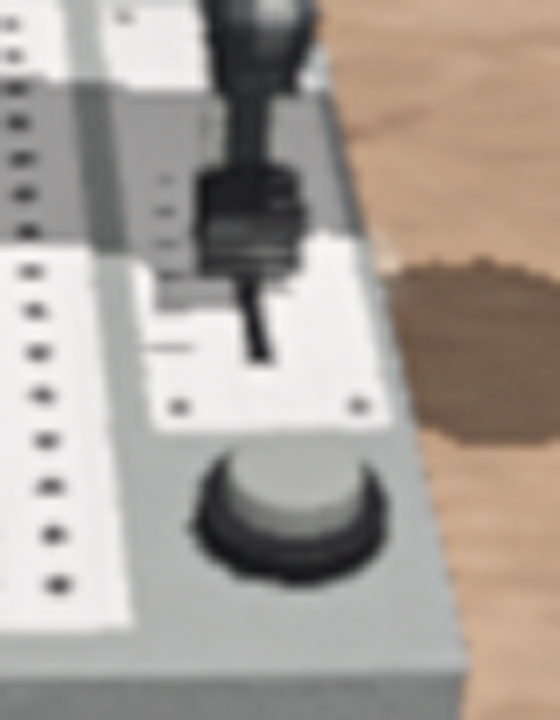

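The lever front edge jumped to about row 279 (third click predicted 281). Next I back off, raise the finger, and look again.

Request:
apply_moves(series="0 0 0 0 -0.004 0 0; 0 0 0 0 -0.01 0 0; 0 0 0 0 -0.014 0 0; 0 0 0 -0.01 -0.014 0 0; 0 0 0 -0.03 -0.014 0 0; 0 0 0 -0.055 -0.014 0 0; 0 0 0 -0.08 -0.014 0 0; 0 0 0 -0.095 -0.014 0 0; 0 0 0 -0.1 -0.014 0 0; 0 0 0 -0.1 -0.014 0 0")

```text
clock: 11.8
tcp_pos: [0.5284, -0.0141, 0.1881]
orientation: [-0.094, 1.569, 0.094]
contact_force: [0.2, 0.2, -0.5]
grip_width: -0.0002
```

```bash
python3 -c "
from h import *
delta((-.085,.125,.13))
lev('pics/l9.png')"
```

```text
rot [ 0.0005 -0.0002 -0.0001] shift [ 0.0581  0.1665 -0.0003] world [0.50828116 0.15119556 0.13      ] tcp box [-0.0846 -0.0415  0.1881] F [ 0.18  0.16 -0.55] 11.8
0.9644436 (np.int64(16), np.int64(7)) ref (8, 6)
```

View pics/l9.png

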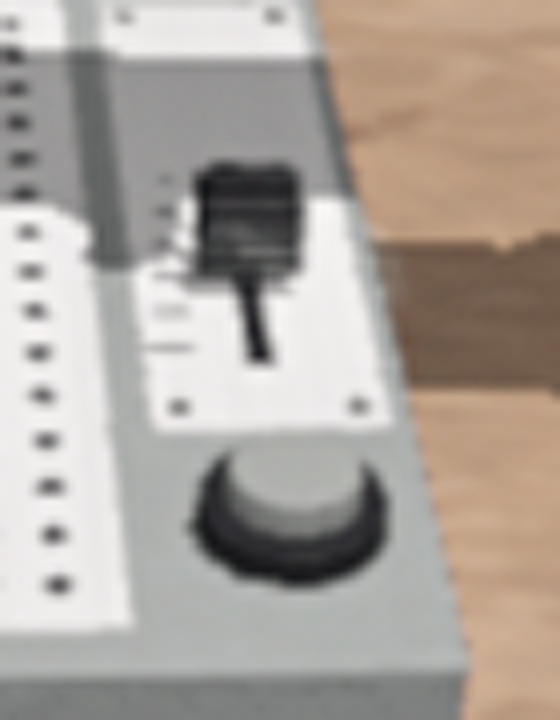

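The lever stands free with the front edge at about row 279, in the third click. Now I move over the button.

Request:
apply_moves(series="0 0 0 0 0.015 0 0; 0 0 0 0 0.04 0 0; 0 0 0 0 0.07 0 0; 0 0 0 0 0.1 0 0; 0 0 0 0 0.13 0 0; 0 0 0 0 0.155 0 0; 0 0 0 0.01 0.167 0 0; 0 0 0 0.03 0.168 0 0; 0 0 0 0.05 0.168 0 0; 0 0 0 0.058 0.168 0 0; 0 0 0 0.058 0.168 0 0")

```text
clock: 13.22
tcp_pos: [0.5082, 0.1522, 0.1296]
orientation: [-0.094, 1.57, 0.093]
contact_force: [-0.6, 0.2, 0.2]
grip_width: -0.0001
```

```bash
python3 -c "
from h import *
delta((-.085,.125,.1))
for n,(r,c) in dict(top=(170,120),side=(170,220)).items():
    cv2.imwrite(f'pics/{n}10.png',cv2.resize(grab_frame(n)[r:r+110,c:c+140],None,fx=5,fy=5,interpolation=2))"
```

```text
rot [-0.0001 -0.0016  0.0006] shift [ 0.0296 -0.001   0.    ] world [0.50828116 0.15119556 0.1       ] tcp box [-0.085   0.1261  0.1296] F [-0.64  0.2   0.23] 13.225
```

View pics/side10.png

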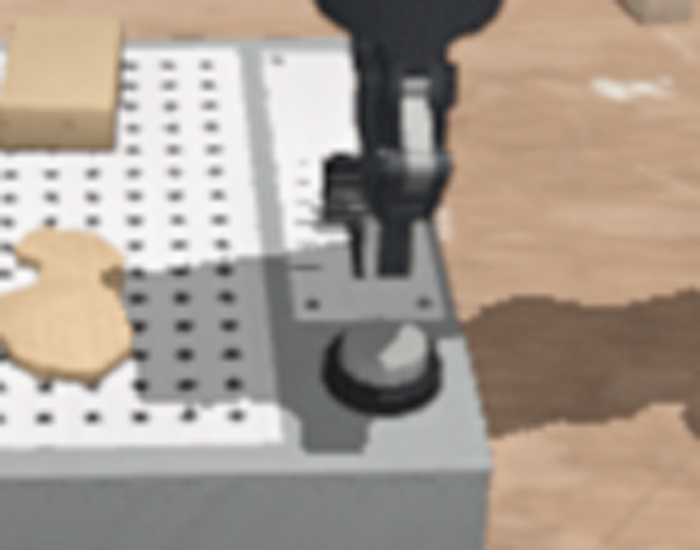

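View pics/top10.png

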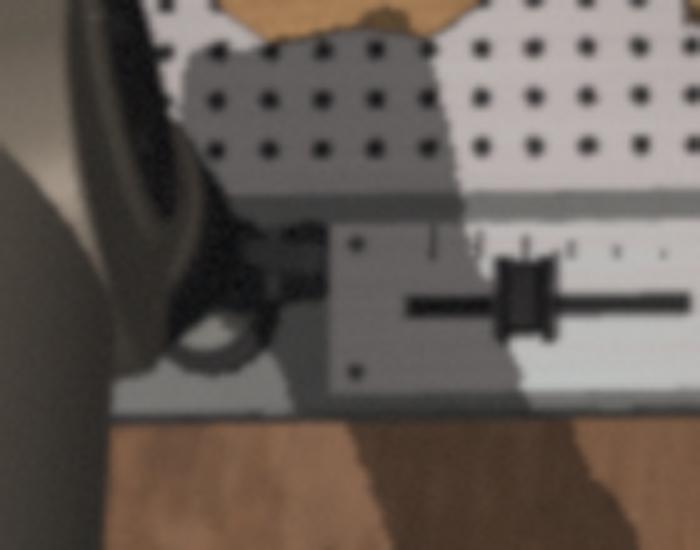

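The top view shows the lever centre at x≈526, on the fourth mark from the right (663, 615, 571, 525), which is the third click. I'll check the tip's projected position against the picture, then press.

```bash
python3 -c "
from h import *
b=np.load('box.npy')
print((proj('side',[get_obs()['tcp_pos'],b2w(b,(-.085,.125,.097))[0]])-[220,170])*5)"
```

```text
[[380.80174648 275.47148339]
 [378.43053032 339.45410941]]
```

Request:
apply_moves(series="0 0 0 0.008 -0.001 0 0; 0 0 0 0.016 -0.001 0 0; 0 0 0 0.022 -0.001 0 0; 0 0 0 0.027 -0.001 0 0; 0 0 0 0.03 -0.001 0 0; 0 0 0 0.032 -0.001 0 0; 0 0 0 0.034 -0.001 0 0; 0 0 0 0.035 -0.001 0 0; 0 0 0 0.035 -0.001 0 0")

```text
clock: 14.45
tcp_pos: [0.5089, 0.1517, 0.0955]
orientation: [-0.093, 1.568, 0.094]
contact_force: [0.3, -0.5, 1.4]
grip_width: -0.0001
```

Request:
apply_moves(series="0 0 0 0.001 0 0 0; 0 0 0 0.002 0 0 0; 0 0 0 0.003 0 0 0; 0 0 0 0.004 0 0 0; 0 0 0 0.0045 0 0 0; 0 0 0 0.005 0 0 0; 0 0 0 0.005 0 0 0")

```text
clock: 15.32
tcp_pos: [0.5089, 0.1517, 0.091]
orientation: [-0.093, 1.569, 0.094]
contact_force: [-3.3, -1.3, 11.8]
grip_width: 0.0
```

At z 91 mm and 11.8 N the button is bottomed (full press about 5 N). Releasing and lifting clear.

Request:
apply_moves(series="0 0 0 0.001 0 0 0; 0 0 0 0.001 0 0 0; 0 0 0 -0.003 0 0 0; 0 0 0 -0.01 0 0 0; 0 0 0 -0.025 0 0 0; 0 0 0 -0.045 0 0 0; 0 0 0 -0.07 0 0 0; 0 0 0 -0.095 0 0 0; 0 0 0 -0.115 0 0 0; 0 0 0 -0.12 0 0 0; 0 0 0 -0.12 0 0 0; 0 0 0 -0.12 0 0 0")

```text
clock: 16.82
tcp_pos: [0.5081, 0.1514, 0.2094]
orientation: [-0.094, 1.57, 0.093]
contact_force: [-0.2, 0.4, -0.1]
grip_width: 0.0002
```

```bash
python3 -c "
from h import *
delta((-.085,.125,.1))
for n,(r,c) in dict(top=(110,120),side=(130,190)).items():
    cv2.imwrite(f'pics/{n}11.png',cv2.resize(grab_frame(n)[r:r+150,c:c+230],None,fx=3.4,fy=3.4,interpolation=2))"
```

```text
rot [ 0.0005 -0.0016  0.0005] shift [ 0.1094 -0.0002  0.0003] world [0.50828116 0.15119556 0.1       ] tcp box [-0.0851  0.1252  0.2094] F [-0.2   0.37 -0.15] 16.825
```

View pics/side11.png

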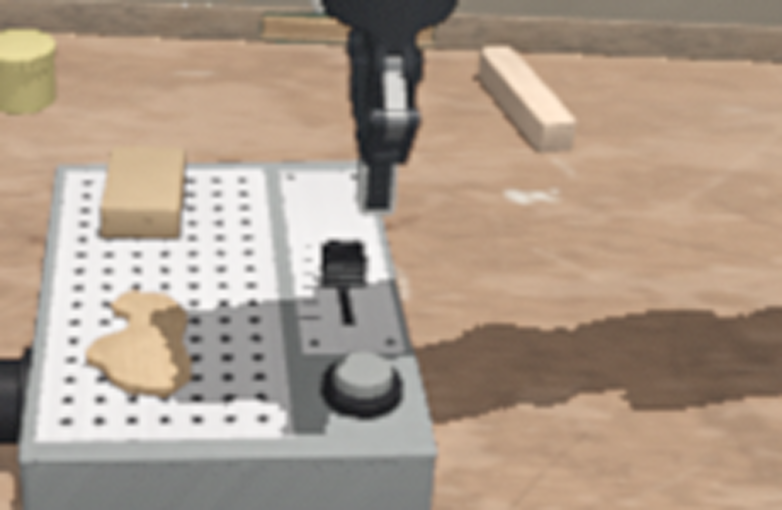

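View pics/top11.png

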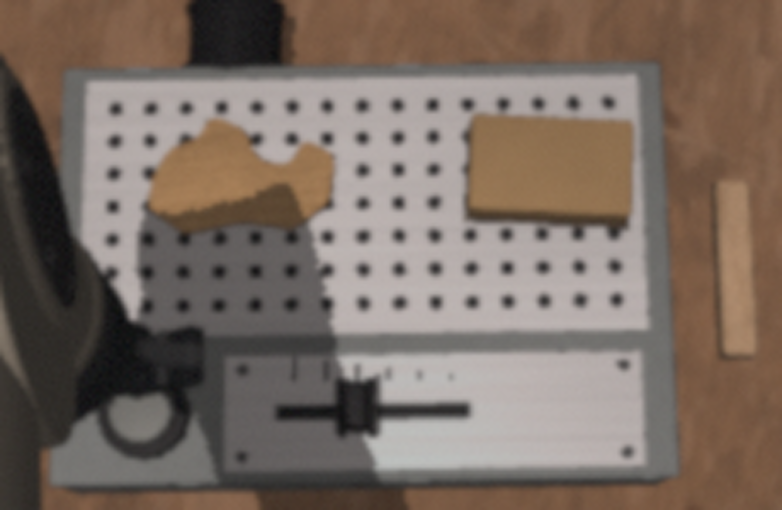

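The final pictures show the lever on the fourth mark (top view, 357,405), the button up again, the loose pieces undisturbed and the arm clear. Handing in.

```bash
python3 -c "
from bench import *
print(hand_in())"
```

```text
the job is handed in; nothing more can be done
None
```

The sanding box is set: the suction lever is in the third click, the start button has been pressed and come back up, and the job is handed in. `hand_in()` gives no verdict, so this rests on my own checks.

- **Lever:** it started at the first click. I pushed it two clicks up with the shut fingertip, touching only its low side. It now stands on the fourth mark in the top view. In the side view, taken before the button press, its front edge was within about 2 enlarged pixels of the third-click prediction.
- **Button:** after the lever was set, I pressed until the tip was at z = 91 mm, where the force read 11.8 N. Fully down takes about 5 N, so it had bottomed out. It looks up again in the last pictures.
- **End state:** the cutout, sanding block and stick look unmoved. The arm is clear at z = 0.21 m with about 0 N of force, 17 s into the 72 s limit.

**Disagreements:** none of the checks failed, but my top and side camera measurements of the box differed by about 3 mm. The side-view reading of the button's centre was also about 6 mm off its stated y, while the top view agreed to about 1 mm. I pressed at the stated position.

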